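# Clamp the clock cases with wedges for gluing

## Task

First press the three back covers down flush into their clock cases. Then lift each wedge out of the rack by its exposed top edge, stand it nose first in the mouth of the clamp whose jaw has its own colour and, with the mallet held in the gripper and not with the fingers, tap its tail until it stops advancing and sits tight; a clamp whose wedge is missing stays empty. When all are tight, lay the mallet flat on the middle of its black pad, and leave the other things on the bench where they are.

Things in the scene. Friction and masses are not known exactly. Their poses are not given: they have to be found in the camera images.
- wedge_red: loose red plastic wedge (or absent), 120 long (own x), 36 tall (z), 120 g. Its two tall sides taper evenly from 40 thick at the tail (x = -60, the end to strike) to 16 at the nose (x = +60). Origin: centre of its underside. It stands on its long edge in a gap of the rack, the top 16 mm showing; used in that same upright attitude
- home_red (a point): where the red wedge's origin lies when driven home beside the red jaw; fixture's axes; on the bed, 8 mm above the table. Set down with its origin 62 mm short (-x) of this, a wedge has its nose just inside the mouth, 3 to 5 mm free each side; it meets the jaw 15 to 25 mm short. Driving then takes 3 to 10 N; at home the jaw stops, and the wedge stops dead and stays by friction
- cover_red (a joint): travel in m of the back cover of the clock case beside the red jaw: 0 to 0.0015 at the start (3.5 to 5 mm proud), 0.005 fully down, flush with the rim; a stiff sliding fit, about 4 N to move, stays where it is left
- covertop_red (a point): centre of the top of that aluminium back cover (66 x 54, with a dark disc, set in a dark wooden case 80 x 66); press straight down here; 38 mm above the table when flush, up to 43 mm before
- wedge_yellow: loose yellow plastic wedge (or absent), 120 long (own x), 36 tall (z), 120 g. Its two tall sides taper evenly from 40 thick at the tail (x = -60, the end to strike) to 16 at the nose (x = +60). Origin: centre of its underside. It stands on its long edge in a gap of the rack, the top 16 mm showing; used in that same upright attitude
- home_yellow (a point): where the yellow wedge's origin lies when driven home beside the yellow jaw; fixture's axes; on the bed, 8 mm above the table. Set down with its origin 62 mm short (-x) of this, a wedge has its nose just inside the mouth, 3 to 5 mm free each side; it meets the jaw 15 to 25 mm short. Driving then takes 3 to 10 N; at home the jaw stops, and the wedge stops dead and stays by friction
- cover_yellow (a joint): travel in m of the back cover of the clock case beside the yellow jaw: 0 to 0.0015 at the start (3.5 to 5 mm proud), 0.005 fully down, flush with the rim; a stiff sliding fit, about 4 N to move, stays where it is left
- covertop_yellow (a point): centre of the top of that aluminium back cover (66 x 54, with a dark disc, set in a dark wooden case 80 x 66); press straight down here; 38 mm above the table when flush, up to 43 mm before
- wedge_blue: loose blue plastic wedge (or absent), 120 long (own x), 36 tall (z), 120 g. Its two tall sides taper evenly from 40 thick at the tail (x = -60, the end to strike) to 16 at the nose (x = +60). Origin: centre of its underside. It stands on its long edge in a gap of the rack, the top 16 mm showing; used in that same upright attitude
- home_blue (a point): where the blue wedge's origin lies when driven home beside the blue jaw; fixture's axes; on the bed, 8 mm above the table. Set down with its origin 62 mm short (-x) of this, a wedge has its nose just inside the mouth, 3 to 5 mm free each side; it meets the jaw 15 to 25 mm short. Driving then takes 3 to 10 N; at home the jaw stops, and the wedge stops dead and stays by friction
- cover_blue (a joint): travel in m of the back cover of the clock case beside the blue jaw: 0 to 0.0015 at the start (3.5 to 5 mm proud), 0.005 fully down, flush with the rim; a stiff sliding fit, about 4 N to move, stays where it is left
- covertop_blue (a point): centre of the top of that aluminium back cover (66 x 54, with a dark disc, set in a dark wooden case 80 x 66); press straight down here; 38 mm above the table when flush, up to 43 mm before
- fixture: fixed plywood bed 220 (x) x 400 (y) x 8, from x = -145 to +75 of its origin (on the table). Three clamps 130 apart in y; each has, from -y to +y, a slanted fence, a tapered gap for a wedge, a sliding coloured jaw, a clock case. Fence and jaw: x = -30 to +50, 26 above the bed. In front (smaller x) is a bare sill. Wedges go nose first along +x; at home the tail stands out 25 mm
- rack: fixed plywood rack, base 150 (x) x 220 (y) x 6, with three tapered vertical gaps 70 apart along its y, whose walls reach 26 above the table (a wedge in a gap has its top at 42). The wedges' own x is along the rack's x
- mallet: loose wooden mallet, 170 g, lying flat. Head 36 (own x) x 90 (y) x 36 high, centred at x = +45, black striking faces at y = +-45; handle 18 wide (y) x 20 high, from the head to x = -56, its axis 18 above the underside. Origin: on the underside level, under the middle of the grip. Held with the head's middle 30 mm above the table it clears the bed and meets a tail squarely
- mallet_pad: fixed black rubber pad for the mallet, 180 (x) x 150 (y) x 3, origin at its centre on the table
- loupe: black watchmaker's loupe, 36 across and 36 high, loose; leave alone
- oil_jar: small amber jar with a green lid, 44 across, 50 high, loose; leave alone
- watch: steel wristwatch lying flat, 156 long (x), 11 high, loose; leave alone
- parts_cup: white cup, 60 across, 35 high, loose; leave alone
- movement_holder: grey movement holder, 70 x 50 x 24, loose; leave alone
- screwdriver: screwdriver, 150 long, lying along its x; leave alone
Mind the look-alikes: they are no part of the job. Of the things shaped like the wedge_yellow, the yellow one is meant. Leave any red look-alike of the mallet alone.

How it is judged (in metres and radians):
On the way, in this order (a step that is already met when the one before it is completed fails the run):
1. all three back covers pressed down flush (value of joint each of cover_red, cover_yellow, cover_blue above 0.0042 m), for 0.2 s.
2. every wedge present driven home in the clamp of its colour (x of wedge_red in the frame of home_red between -0.004 and 0.012 m and y of wedge_red in the frame of home_red between -0.008 and 0.008 m and z of wedge_red in the frame of home_red between -0.006 and 0.006 m and angle between each of wedge_red, wedge_yellow, wedge_blue's own z axis and vertical below 0.15 rad and angle between the x axis of wedge_red and the x axis of home_red, either way round below 0.12 rad and x of wedge_yellow in the frame of home_yellow between -0.004 and 0.012 m and y of wedge_yellow in the frame of home_yellow between -0.008 and 0.008 m and z of wedge_yellow in the frame of home_yellow between -0.006 and 0.006 m and angle between the x axis of wedge_yellow and the x axis of home_yellow, either way round below 0.12 rad and x of wedge_blue in the frame of home_blue between -0.004 and 0.012 m and y of wedge_blue in the frame of home_blue between -0.008 and 0.008 m and z of wedge_blue in the frame of home_blue between -0.006 and 0.006 m and angle between the x axis of wedge_blue and the x axis of home_blue, either way round below 0.12 rad), for 0.2 s.
At the end, for the whole second after the job is handed in: Covers down to within 0.8 mm of flush; each wedge present upright on the bed in the clamp of its colour, no more than 4 mm short of its home point, within 8 mm sideways and 0.12 rad in line; mallet lying flat on its pad, its origin within 70 mm of the pad's centre (all of step 1 and all of step 2 and linear speed of each of wedge_red, wedge_yellow, wedge_blue below 0.02 m/s and horizontal distance between mallet and mallet_pad below 0.07 m and height (world z) of mallet below 0.012 m and angle between mallet's own z axis and vertical below 0.15 rad); the robot touches nothing.
It fails at once if a wedge is pushed or held by the fingers within the last 12 mm before its home in the clamp ((x of wedge_red in the frame of home_red between -0.012 and 0.02 m and y of wedge_red in the frame of home_red between -0.012 and 0.012 m and z of wedge_red in the frame of home_red below 0.01 m and contact force between the fingers and wedge_red above 1 N) or (x of wedge_yellow in the frame of home_yellow between -0.012 and 0.02 m and y of wedge_yellow in the frame of home_yellow between -0.012 and 0.012 m and z of wedge_yellow in the frame of home_yellow below 0.01 m and contact force between the fingers and wedge_yellow above 1 N) or (x of wedge_blue in the frame of home_blue between -0.012 and 0.02 m and y of wedge_blue in the frame of home_blue between -0.012 and 0.012 m and z of wedge_blue in the frame of home_blue below 0.01 m and contact force between the fingers and wedge_blue above 1 N)).
It fails at once if another thing on the bench is moved more than 4 cm (distance of any of loupe, oil_jar, watch, parts_cup, movement_holder, screwdriver from where it was at the start of the episode above 0.04 m).
Of wedge_red, wedge_yellow, wedge_blue only 2 to 3 are there at a start; the rules pass over those that are not, and their reading is None.
At some moment in a run one of mallet may be knocked a few centimetres aside while the robot is not near it.
Once in a run the grip may slacken for a moment while it holds something.
It also fails if it takes over 208 s, if anything falls off the work surface, if the arm or the gripper's body presses on something with over 40 N, if the wrist force passes 120 N, or if a joint passes its speed limit or range.

## Robot

A 7-joint arm with a two-finger parallel gripper is mounted at the origin on the work surface. World frame = base frame: x ahead of the robot, y to its left, z up, the work surface at z = 0. Lengths are in mm, angles in rad, forces in N, time in s.
With the tool pointing down it reaches from about 400 to 850 mm from the base axis. Payload 4.4 kg.
Tool frame: the origin (TCP) lies at the centre of the arm's flange, where the gripper is bolted on; the fingertips stand 199 mm ahead of it and the grasp point (between the pads) lies 180 mm ahead of it; z points along the fingers, y is the line along which they close (so a half turn about z gives the same grasp; the last joint's range is limited). The gripper opens to 94 mm and grips with 3 to 60 N. Pads are 16 mm wide; open, the fingers measure 119 mm over their backs; the gripper's body (75 mm by 177 mm) begins 78 mm behind the grasp point.
Start: joints at [1.121, 0.628, 0.038, 1.517, -0.027, 0.996, -0.02], TCP at [243.412, -602.716, 404.678] pointing down, gripper open.
Joint ranges: [-3.06, 3.06], [-0.37, 2.12], [-1.25, 1.32], [0.18, 2.47], [-1.1, 4.24], [0.23, 1.98], [-2.94, 2.94]. Speed limits (rad/s): [2.57, 2.57, 3.14, 3.14, 3.14, 3.14, 3.14].

## Interface

Orientations are given as a unit quaternion [w, x, y, z].
In Python, from bench import * gives the robot as it stands.
- The arm moves only by the shell command python3 -m jog 'ROWS' [FORCE]. ROWS is JSON, a list of rows, each a list of 7 numbers: the finger opening in mm, from 0 to 94, then the shift along the world's x, y, z in mm, then the turn, a rotation vector about the world's x, y, z in degrees. In form: [[jaw, x, y, z, wx, wy, wz], ...]. A call has 1 to 10 rows; each row is the pose to reach, as a shift and turn from the pose commanded when the call began; what a row does not reach only later rows make up. A row lasts 1/12 s, in which the tool goes at most 41.7 mm and 7.16 degrees, less where a joint would pass 70% of its speed; a pose out of reach is approached as far as the arm can. A call with a gripper value outside its range is refused whole. The fingers move at their own pace and stop on an object; FORCE is the grip in N (left out, the last holds). Time passes only in rows, so rows that repeat a pose let the fingers close. It gives the time, the measured TCP pose, the force, the opening and the grip force at its end, in the units of the state.
- get_obs(): the state, without advancing time (a new reading comes with each control period).
- grab_frame(name): name is "scene" or "side" or "wrist"; returns a dict with "color" (384x512x3 uint8, red, green, blue), "fovy" (degrees; the focal length in pixels is half the picture's height over the tangent of half this angle, whatever the lens; pixels are square), "cx", "cy" (the principal point, pixels), "R" (3x3) and "t" (3): a world point X has camera coordinates R X + t. Camera axes: x right, y down, z forward; pixel columns grow to the right and rows downward; lengths in mm; the calibration is good to about 2 mm. A picture is of the moment at which its call begins. There is no depth.
- job_done(): hands the job in; it is judged then, once.
Trained networks look in a picture, given as the dict that the camera call returned (one of the last four; its "shot" number tells which), for a name from the list of things; names that differ only in an ending like _2 or _b are one class to them, and where a whole thing is asked for, a point or a joint stands for the part that bears it (a point fixed in the world has none). Each returns a list of dicts, best first, with "p" (0 to 1); they miss things now and then, are a little off and sometimes report something else, mostly with a low value. They report only what shows in the picture. A call takes as long as a camera call. They do not tell look-alikes from the thing itself.
- search_frame(name, picture): "extent" ([left, top, right, bottom] in pixels, round what is visible of it).
The state is a dict: "t": time; "joints": joint angles; "dq": joint speeds; "effort": joint torques, N m; "ee_pos": TCP position; "tool_rot": TCP orientation; "wrist_force": force on the tool from outside, world axes, zero at the start; "torque": the same for the moment, N m; "grip_width": finger opening in mm; "grasp_force": force on a finger pad.
Only numpy, scipy, OpenCV 4.12 (cv2) and the standard library are available. Lean on these libraries where they do the work, as an engineer would, in place of code of your own. Each camera call takes 0.05 s, during which the arm holds its last target. There are 200 camera calls.

## Working session

There is one attempt and no reset: what is moved stays moved. The work goes in short steps, Python scripts to look and compute and a shell command to move; the robot and the scene stay as the last step left them, time stands still between calls to the robot, and variables do not carry over. Pictures are saved under pics/ and viewed, at most 15 in all, crops included, and the job is handed in when it is done.

```bash
ls; mkdir -p pics
cat > h.py <<'E'
from bench import *
import numpy as np, cv2
def save(f,name):
    cv2.imwrite('pics/'+name+'.png', cv2.cvtColor(f['color'],cv2.COLOR_RGB2BGR))
def K(f):
    h=f['color'].shape[0]; F=h/2/np.tan(np.radians(f['fovy'])/2); return F,f['cx'],f['cy']
def px2w(f,u,v,z):
    F,cx,cy=K(f); R=np.array(f['R']);t=np.array(f['t'])
    d=R.T@np.array([(u-cx)/F,(v-cy)/F,1]); c=-R.T@t
    return c+d*(z-c[2])/d[2]
def w2px(f,X):
    F,cx,cy=K(f); p=np.array(f['R'])@np.array(X,float)+np.array(f['t']); return np.array([cx+F*p[0]/p[2],cy+F*p[1]/p[2]])
E
python3 - <<'E'
from h import *
o=get_obs(); print({k:np.round(v,3) for k,v in o.items()})
for n in ['scene','side','wrist']:
    f=grab_frame(n); save(f,n+'0'); R=np.array(f['R']); print(n,f['fovy'],f['cx'],f['cy'],np.round(-R.T@np.array(f['t'])),np.round(R,2).tolist(),f['color'].shape)
    if n!='wrist':
        for k in ['fixture','rack','mallet','mallet_pad','wedge_red','wedge_yellow','wedge_blue']:
            print(k,[(np.round(d['extent']).tolist(),round(d['p'],2)) for d in search_frame(k,f)[:4]])
E
```

```text
pics
{'t': np.float64(0.0), 'joints': array([ 1.121,  0.629,  0.038,  1.518, -0.027,  0.996, -0.02 ]), 'dq': array([-0.004, -0.   , -0.001,  0.002,  0.001,  0.002, -0.002]), 'effort': array([ 1.0000e-03, -5.4972e+01,  1.1440e+00, -1.8663e+01, -5.2000e-02,
        2.4000e-02,  0.0000e+00]), 'ee_pos': array([ 243.309, -602.435,  403.781]), 'tool_rot': array([-0.001,  0.982,  0.191, -0.   ]), 'wrist_force': array([0.059, 0.749, 0.569]), 'torque': array([ 0.033, -0.07 ,  0.003]), 'grasp_force': np.float64(0.0), 'grip_width': np.float64(93.968)}
scene 42.31131969938325 255.08787085136774 185.42124104547923 [ 988. -598. 1167.] [[0.85, 0.53, -0.01], [0.44, -0.71, -0.55], [-0.3, 0.46, -0.83]] (384, 512, 3)
fixture [([182.0, 136.0, 331.0, 280.0], 0.71)]
rack [([102.0, 261.0, 210.0, 355.0], 0.78), ([292.0, 150.0, 320.0, 174.0], 0.74)]
mallet [([349.0, 93.0, 383.0, 129.0], 0.75), ([269.0, 83.0, 311.0, 115.0], 0.68)]
mallet_pad [([255.0, 76.0, 318.0, 124.0], 0.65)]
wedge_red []
wedge_yellow [([132.0, 171.0, 180.0, 206.0], 0.89), ([107.0, 266.0, 149.0, 316.0], 0.73), ([255.0, 75.0, 318.0, 124.0],
[... 279 characters left out ...]
280.0, 273.0], 0.61), ([105.0, 233.0, 167.0, 247.0], 0.36)]
rack [([226.0, 114.0, 301.0, 144.0], 0.93)]
mallet [([220.0, 307.0, 282.0, 351.0], 0.75), ([106.0, 316.0, 158.0, 380.0], 0.56)]
mallet_pad [([209.0, 304.0, 303.0, 373.0], 0.77), ([217.0, 306.0, 281.0, 350.0], 0.34)]
wedge_red [([204.0, 165.0, 231.0, 182.0], 0.45), ([318.0, 284.0, 329.0, 304.0], 0.36)]
wedge_yellow [([283.0, 107.0, 294.0, 142.0], 0.73), ([308.0, 168.0, 337.0, 202.0], 0.67)]
wedge_blue [([260.0, 107.0, 269.0, 139.0], 0.65), ([316.0, 283.0, 329.0, 299.0], 0.21)]
wrist 66.078150786434 256.15712494381336 195.36182831492783 [ 320. -572.  385.] [[0.37, -0.93, 0.0], [-0.89, -0.36, 0.28], [-0.26, -0.11, -0.96]] (384, 512, 3)
```

```bash
cd pics; python3 -c "
import cv2
a=cv2.imread('scene0.png')[60:372,90:410];cv2.imwrite('s0c.png',cv2.resize(a,None,fx=1.9*1.28,fy=1.9,interpolation=3))
a=cv2.imread('scene0.png')[60:375,85:395];cv2.imwrite('s0c.png',cv2.resize(a,(590,600),interpolation=2))
a=cv2.imread('side0.png')[90:384,95:385];cv2.imwrite('d0c.png',cv2.resize(a,(591,600),interpolation=2))"
```

```text
(no output)
```

View pics/s0c.png

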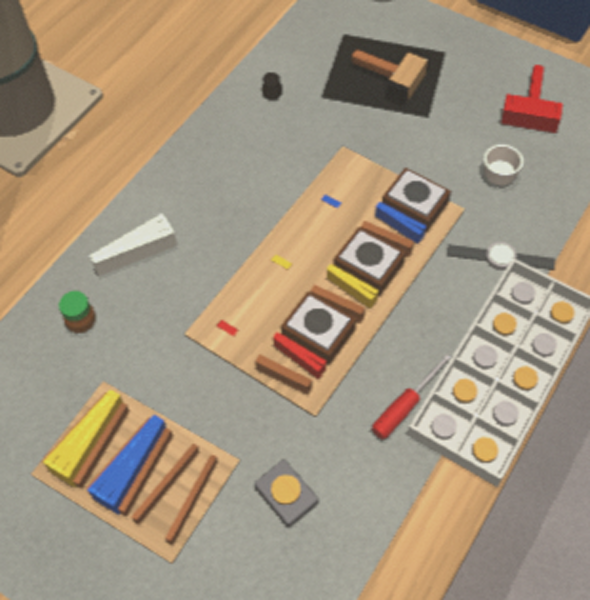

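View pics/d0c.png

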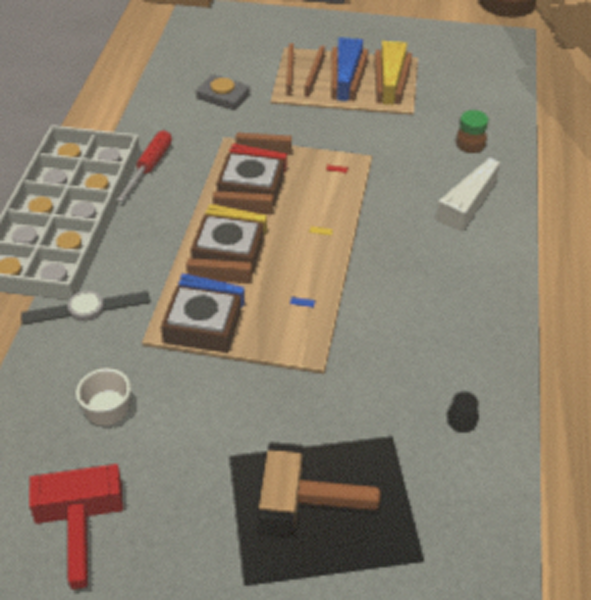

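The red wedge is absent: yellow and blue stand in the rack, tails at the lower left of the scene crop. The mallet is on the pad near scene crop (390,70). Next I measure poses from corners.

```bash
cat >> h.py <<'E'
def ray(f,u,v):
    F,cx,cy=K(f); R=np.array(f['R']);t=np.array(f['t']); d=R.T@np.array([(u-cx)/F,(v-cy)/F,1]); return -R.T@t,d/np.linalg.norm(d)
E
python3 - <<'E'
from h import *
S=grab_frame('scene');D=grab_frame('side')
s=lambda p:(85+p[0]/1.9032,60+p[1]/1.9048)
d=lambda p:(95+p[0]/2.038,90+p[1]/2.041)
def show(n,f,c,pts,z):
    print(n,[np.round(px2w(f,*c(p),z)[:2]).tolist() for p in pts])
show('fixS',S,s,[(345,148),(462,208),(317,413),(187,334)],8)
show('fixD',D,d,[(324,370),(145,345),(223,137),(371,155)],8)
show('padS',S,s,[(345,36),(444,50),(430,115),(323,99)],3)
show('padD',D,d,[(245,584),(230,458),(392,437),(422,561)],3)
show('rackS',S,s,[(104,384),(239,461),(172,560),(33,473)],6)
show('rackD',D,d,[(415,111),(272,102),(283,47),(416,55)],6)
show('coversS',S,s,[(416,192),(370,254),(319,321)],41)
show('coversD',D,d,[(201,308),(228,234),(251,169)],41)
show('malletheadS top',S,s,[(427,62),(408,95),(390,85),(409,53)],38)
show('malletheadD top',D,d,[(268,452),(302,452),(294,516),(260,514)],38)
show('handleS end',S,s,[(354,54)],30);show('handleD end',D,d,[(379,492)],25)
show('ywedgeS',S,s,[(110,392),(121,398),(75,467),(47,458)],42)
show('ywedgeD',D,d,[(383,43),(407,43),(402,88),(380,85)],42)
E
```

```text
fixS [[502.0, 210.0], [712.0, 204.0], [704.0, -190.0], [489.0, -187.0]]
fixD [[496.0, 212.0], [709.0, 210.0], [705.0, -192.0], [486.0, -188.0]]
padS [[370.0, 424.0], [531.0, 484.0], [581.0, 344.0], [415.0, 282.0]]
padD [[534.0, 481.0], [578.0, 343.0], [409.0, 287.0], [366.0, 429.0]]
rackS [[439.0, -306.0], [655.0, -297.0], [657.0, -442.0], [441.0, -450.0]]
rackD [[432.0, -306.0], [650.0, -292.0], [660.0, -444.0], [443.0, -458.0]]
coversS [[649.0, 171.0], [647.0, 41.0], [643.0, -88.0]]
coversD [[649.0, 171.0], [645.0, 42.0], [641.0, -89.0]]
malletheadS top [[534.0, 413.0], [543.0, 334.0], [508.0, 338.0], [499.0, 416.0]]
malletheadD top [[535.0, 352.0], [500.0, 347.0], [496.0, 421.0], [529.0, 425.0]]
handleS end [[419.0, 373.0]]
handleD end [[416.0, 372.0]]
ywedgeS [[470.0, -319.0], [487.0, -318.0], [497.0, -421.0], [460.0, -430.0]]
ywedgeD [[496.0, -428.0], [458.0, -435.0], [455.0, -311.0], [488.0, -313.0]]
```

```bash
python3 -m jog '[[0,200,257,-60,0,0,-23],[0,200,257,-60,0,0,-23],[0,200,257,-60,0,0,-23],[0,200,257,-60,0,0,-23],[0,200,257,-60,0,0,-23],[0,200,257,-60,0,0,-23],[0,200,257,-60,0,0,-23],[0,200,257,-60,0,0,-23],[0,200,257,-60,0,0,-23],[0,200,257,-60,0,0,-23]]' 20; python3 -m jog '[[0,199,257,-40,0,0,0],[0,199,257,-40,0,0,0],[0,199,257,-40,0,0,0],[0,199,257,-40,0,0,0],[0,199,257,-40,0,0,0],[0,199,257,-40,0,0,0],[0,199,257,-40,0,0,0],[0,199,257,-40,0,0,0],[0,199,257,-40,0,0,0],[0,199,257,-40,0,0,0]]'
```

```text
t: 1.78
ee_pos: [445.4, -343.0, 344.3]
tool_rot: [-0.001, 1.0, -0.006, 0.0]
wrist_force: [-0.7, 0.2, 0.1]
grip_width: 30.6
grasp_force: 0.0
t: 2.62
ee_pos: [643.2, -87.8, 304.2]
tool_rot: [0.0, 1.0, -0.008, 0.0]
wrist_force: [-0.3, -1.5, -0.6]
grip_width: 0.5
grasp_force: 0.0
```

```bash
python3 -m jog '[[0,-1,-1,-30,0,0,0],[0,-1,-1,-55,0,0,0],[0,-1,-1,-60,0,0,0],[0,-1,-1,-62,0,0,0],[0,-1,-1,-64,0,0,0],[0,-1,-1,-66,0,0,0],[0,-1,-1,-67,0,0,0],[0,-1,-1,-68,0,0,0],[0,-1,-1,-68,0,0,0]]'; python3 -m jog '[[0,0,0,-1,0,0,0],[0,0,0,-1,0,0,0]]';python3 -m jog '[[0,0,0,-1,0,0,0],[0,0,0,-1,0,0,0]]'
```

```text
t: 3.37
ee_pos: [641.8, -90.7, 237.7]
tool_rot: [0.001, 1.0, -0.009, 0.001]
wrist_force: [-0.7, -3.2, 3.8]
grip_width: 0.3
grasp_force: 1.8
t: 3.53
ee_pos: [641.9, -90.6, 237.4]
tool_rot: [0.001, 1.0, -0.009, 0.001]
wrist_force: [-2.7, -2.2, 10.6]
grip_width: 0.5
grasp_force: 5.3
t: 3.7
ee_pos: [641.9, -90.6, 237.4]
tool_rot: [0.001, 1.0, -0.009, 0.001]
wrist_force: [-4.3, -3.2, 15.3]
grip_width: 0.3
grasp_force: 8.2
```

```bash
python3 -m jog '[[0,0,0,30,0,0,0],[0,1,35,40,0,0,0],[0,2,75,40,0,0,0],[0,3,115,40,0,0,0],[0,3,131,40,0,0,0],[0,3,131,15,0,0,0],[0,3,131,10,0,0,0],[0,3,131,7,0,0,0],[0,3,131,5,0,0,0],[0,3,131,3,0,0,0]]'; python3 -m jog '[[0,0,0,-2,0,0,0],[0,0,0,-3,0,0,0],[0,0,0,-3,0,0,0]]';python3 -m jog '[[0,0,0,30,0,0,0],[0,1,35,40,0,0,0],[0,2,75,40,0,0,0],[0,3,115,40,0,0,0],[0,3,130,40,0,0,0],[0,3,130,15,0,0,0],[0,3,130,10,0,0,0],[0,3,130,7,0,0,0],[0,3,130,5,0,0,0],[0,3,130,3,0,0,0]]'; python3 -m jog '[[0,0,0,-2,0,0,0],[0,0,0,-3,0,0,0],[0,0,0,-3,0,0,0]]'
```

```text
t: 4.53
ee_pos: [644.3, 41.0, 238.2]
tool_rot: [-0.0, 1.0, -0.009, -0.0]
wrist_force: [-2.7, 2.2, 4.8]
grip_width: 0.3
grasp_force: 2.0
t: 4.78
ee_pos: [644.3, 40.8, 237.4]
tool_rot: [-0.001, 1.0, -0.009, 0.0]
wrist_force: [-6.5, 2.0, 16.2]
grip_width: 0.5
grasp_force: 8.3
t: 5.62
ee_pos: [647.4, 169.9, 238.3]
tool_rot: [0.0, 1.0, -0.01, -0.0]
wrist_force: [-3.5, 0.7, 3.7]
grip_width: 0.4
grasp_force: 2.0
t: 5.87
ee_pos: [647.4, 169.9, 237.4]
tool_rot: [0.0, 1.0, -0.01, -0.0]
wrist_force: [-7.3, 0.2, 16.0]
grip_width: 0.6
grasp_force: 8.1
```

```bash
python3 -m jog '[[40,0,0,40,0,0,0],[40,-30,-30,80,0,0,0],[40,-60,-60,110,0,0,0],[40,-90,-90,140,0,0,0],[40,-120,-120,160,0,0,0],[40,-120,-125,163,0,0,0],[40,-120,-125,163,0,0,0],[40,-120,-125,163,0,0,0]]'
python3 - <<'E'
from h import *
f=grab_frame('wrist'); save(f,'w1'); import pickle; pickle.dump(f,open('w1.pkl','wb'))
cv2.imwrite('pics/w1b.png',cv2.resize(cv2.imread('pics/w1.png'),(768,576),interpolation=cv2.INTER_CUBIC))
E
```

```text
t: 6.53
ee_pos: [527.1, 42.8, 400.1]
tool_rot: [0.0, 1.0, -0.012, 0.002]
wrist_force: [0.6, 0.7, -0.3]
grip_width: 40.1
grasp_force: 0.0
```

View pics/w1b.png

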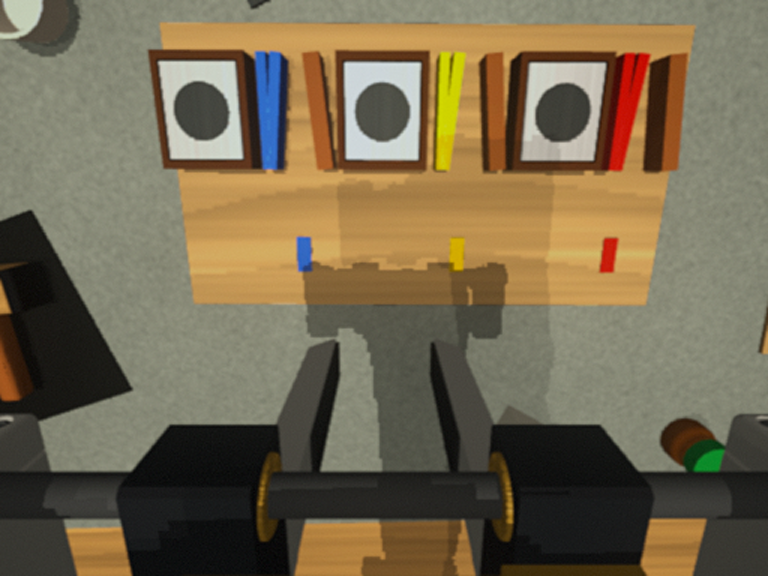

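The view shows all three covers flush; gaps between jaw and fence: blue about (299,168), yellow about (470,169), with sill marks at (304,254), (457,254) and (609,255).

Run:
```python
from h import *
import pickle; f=pickle.load(open('w1.pkl','rb'))
g=lambda pts,z:[np.round(px2w(f,(u+.5)/1.5-.5,(v+.5)/1.5-.5,z)[:2],1).tolist() for u,v in pts]
C=np.array(g([(160,24),(693,26),(647,304),(195,303)],8));print('bed',C.tolist())
# fit fixture pose
m=np.array([[75,200],[75,-200],[-145,-200],[-145,200]])
def fit(m,C):
    mc,cc=m.mean(0),C.mean(0);H=(m-mc).T@(C-cc);th=np.arctan2(H[0,1]-H[1,0],H[0,0]+H[1,1]);R=np.array([[np.cos(th),-np.sin(th)],[np.sin(th),np.cos(th)]]);t=cc-R@mc;return th,R,t,np.abs((m@R.T+t)-C).max()
th,R,t,e=fit(m,C);print('wrist',np.degrees(th),t,e)
for CC in ([[502,210],[712,204],[704,-190],[489,-187]],[[496,212],[709,210],[705,-192],[486,-188]]):
    a=fit(np.array([[-145,200],[75,200],[75,-200],[-145,-200]]),np.array(CC,float));print(np.degrees(a[0]),a[2],a[3])
L=lambda P:np.round((np.array(P)-t)@R,1).tolist()
print('marks',L(g([(304,254),(457,254),(609,255)],8)))
for n,p in dict(bj=[(279,168),(287,53)],bf=[(320,170),(304,53)],yj=[(453,169),(465,54)],yf=[(488,170),(480,54)],rj=[(625,169),(649,54)],rf=[(657,170),(660,54)]).items(): print(n,g(p,34),L(g(p,34)))
print('covers',L(g([(202,110),(382,112),(562,112)],38)),g([(202,110),(382,112),(562,112)],38))
```

```text
bed [[714.6, 204.9], [703.5, -192.3], [485.9, -188.6], [496.9, 210.3]]
wrist -1.4993965025469524 [635.21301602   7.65917534] 1.9348262072785758
-1.4506053020112368 [636.73878322   8.36397031] 5.151720471750991
-0.9533719735616293 [633.99515485   9.91764508] 3.6570299531880437
marks [[-99.6, 100.7], [-99.5, -30.1], [-100.2, -160.2]]
bj [[609.4, 119.8], [687.1, 107.1]] [[-28.7, 111.4], [49.3, 100.8]]
bf [[607.2, 89.0], [686.8, 95.1]] [[-30.1, 80.6], [49.3, 88.8]]
yj [[605.4, -11.3], [683.3, -18.3]] [[-29.3, -19.7], [48.7, -24.7]]
yf [[604.1, -37.7], [683.1, -28.9]] [[-29.9, -46.2], [48.8, -35.3]]
rj [[602.2, -141.0], [680.1, -148.0]] [[-29.1, -149.5], [48.9, -154.4]]
rf [[600.9, -165.2], [679.9, -155.8]] [[-29.8, -173.7], [48.9, -162.2]]
covers [[11.4, 163.3], [10.2, 33.8], [10.4, -95.9]] [[650.9, 170.6], [646.3, 41.2], [643.1, -88.5]]
```

```bash
python3 -c "
import cv2
a=cv2.imread('pics/w1.png')[25:185,160:360];cv2.imwrite('pics/w1z.png',cv2.resize(a,(750,600),interpolation=cv2.INTER_CUBIC))"
```

```text
(no output)
```

View pics/w1z.png

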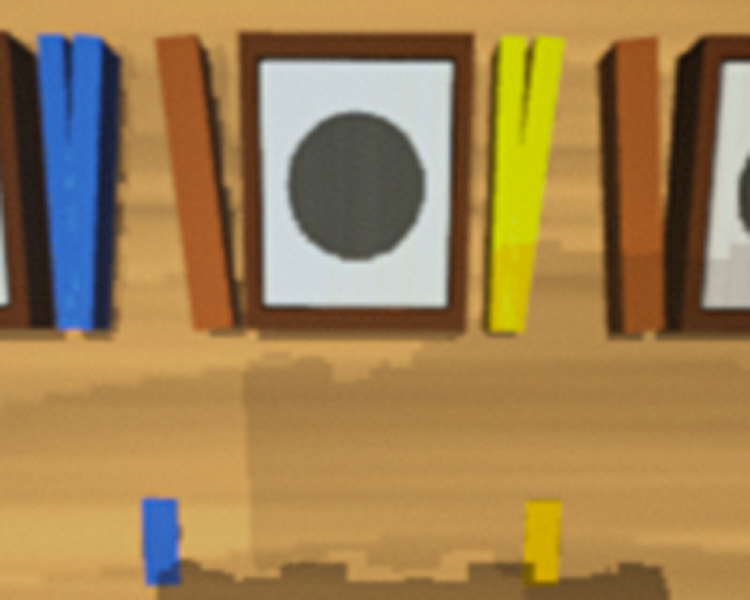

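Run:
```python
from h import *
import pickle; f=pickle.load(open('w1.pkl','rb'))
th=np.radians(-1.45);R=np.array([[np.cos(th),-np.sin(th)],[np.sin(th),np.cos(th)]]);t=np.array([635.2,7.9])
g=lambda pts,z:[px2w(f,160+(u+.5)/3.75-.5,25+(v+.5)/3.75-.5,z)[:2] for u,v in pts]
for n,p in dict(bj=[(103,38),(93,330)],bf=[(157,38),(195,330)],yj=[(565,38),(523,330)],yf=[(615,40),(625,330)]).items(): print(n,np.round((np.array(g(p,34))-t)@R,1).tolist())
for n,p in dict(bm=[(161,541)],ym=[(543,541)]).items(): print(n,np.round((np.array(g(p,8))-t)@R,1).tolist())
# targets: fixture (x,y)->world
for X,Y in [(-57,98),(-57,-32)]: print(R@[X,Y]+t)
```

```text
bj [[49.7, 104.7], [-29.5, 112.9]]
bf [[49.7, 89.5], [-29.5, 82.1]]
yj [[49.8, -25.4], [-29.4, -16.8]]
yf [[49.3, -39.5], [-29.4, -47.6]]
bm [[-99.1, 100.4]]
ym [[-99.1, -30.2]]
[580.69810022 107.31097988]
[577.40850575 -22.64739256]
```

Zoomed: jaw and fence faces give home lines at fixture y ≈ 100 (blue) and −30 (yellow), gap 30.8 mm, jaws met about 20 mm short, which is consistent with the description. Now the rack.

```bash
python3 -m jog '[[50,-11,-300,-10,0,0,50],[50,-11,-300,-10,0,0,50],[50,-11,-300,-10,0,0,50],[50,-11,-300,-10,0,0,50],[50,-11,-300,-10,0,0,50],[50,-11,-300,-10,0,0,50],[50,-11,-300,-10,0,0,50],[50,-11,-300,-10,0,0,50]]'; python3 -m jog '[[50,-11,-223,0,0,0,44],[50,-11,-223,0,0,0,44],[50,-11,-223,0,0,0,44],[50,-11,-223,0,0,0,44],[50,-11,-223,0,0,0,44],[50,-11,-223,0,0,0,44],[50,-11,-223,0,0,0,44],[50,-11,-223,0,0,0,44],[50,-11,-223,0,0,0,44]]'
python3 - <<'E'
from h import *
f=grab_frame('wrist'); save(f,'w2'); import pickle; pickle.dump(f,open('w2.pkl','wb'))
cv2.imwrite('pics/w2b.png',cv2.resize(cv2.imread('pics/w2.png')[:280],(800,438),interpolation=cv2.INTER_CUBIC))
for k in ['wedge_yellow','wedge_blue','rack']:print(k,[(np.round(d['extent']).tolist(),round(d['p'],2)) for d in search_frame(k,f)[:3]])
E
```

```text
t: 7.25
ee_pos: [515.5, -262.1, 386.2]
tool_rot: [0.002, 0.911, 0.413, -0.001]
wrist_force: [-0.2, -1.7, -0.1]
grip_width: 49.9
grasp_force: 0.0
t: 8.0
ee_pos: [506.9, -474.8, 386.5]
tool_rot: [-0.001, 0.688, 0.725, 0.001]
wrist_force: [0.6, 0.2, -0.3]
grip_width: 49.8
grasp_force: 0.0
wedge_yellow [([216.0, 27.0, 252.0, 150.0], 0.64)]
wedge_blue []
rack [([197.0, 20.0, 398.0, 158.0], 0.98)]
```

View pics/w2b.png

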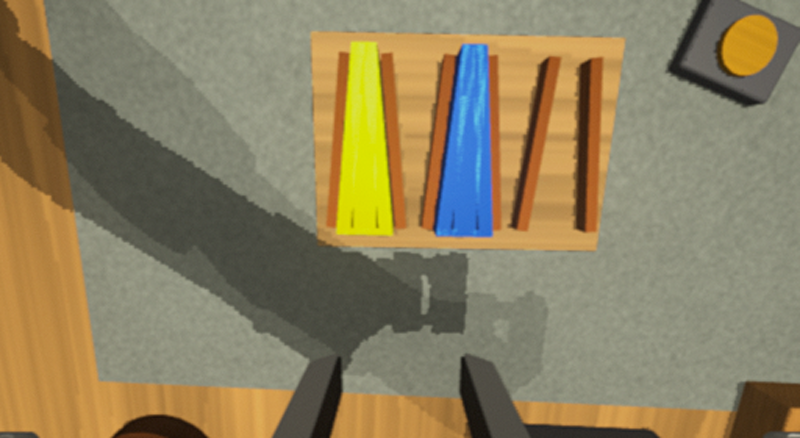

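Run:
```python
from h import *
import pickle; f=pickle.load(open('w2.pkl','rb'))
print(get_obs()['ee_pos'], get_obs()['tool_rot'])
g=lambda pts,z:np.array([px2w(f,(u+.5)/1.5625-.5,(v+.5)/1.5643-.5,z)[:2] for u,v in pts])
for n,p in dict(y=[(351,42),(377,42),(393,235),(336,235)],b=[(462,45),(487,45),(493,236),(436,236)]).items():
    P=g(p,42); N=P[:2].mean(0);T=P[2:].mean(0);d=N-T
    print(n,P.round(1).tolist(),'mid',((N+T)/2).round(1),'len',np.linalg.norm(d).round(1),'yaw',np.degrees(np.arctan2(d[1],d[0])).round(2),'w',np.linalg.norm(P[0]-P[1]).round(1),np.linalg.norm(P[2]-P[3]).round(1))
print('rack',g([(312,32),(624,38),(597,250),(317,247)],6).round(1).tolist())
```

```text
[ 506.58602681 -474.89602243  387.88646964] [-1.29911507e-05  6.87757365e-01  7.25940572e-01  3.03541189e-04]
y [[467.4, -316.4], [483.7, -315.5], [499.4, -435.8], [459.4, -437.8]] mid [ 477.5 -376.3] len 120.9 yaw 91.79 w 16.3 40.0
b [[537.3, -314.5], [553.0, -313.7], [569.6, -432.9], [529.6, -434.9]] mid [ 547.4 -374. ] len 119.9 yaw 92.14 w 15.7 40.1
rack [[436.4, -303.2], [653.6, -295.8], [660.2, -444.3], [439.8, -453.0]]
```

```bash
python3 -m jog '[[52,10,25,-30,0,0,-1.1],[52,20,50,-60,0,0,-1.1],[52,30,75,-90,0,0,-1.1],[52,41,95,-110,0,0,-1.1],[52,41,95,-125,0,0,-1.1],[52,41,95,-125,0,0,-1.1],[52,41,95,-125,0,0,-1.1],[52,41,95,-125,0,0,-1.1]]' 30
python3 - <<'E'
from h import *
o=get_obs();print(o['ee_pos'],o['tool_rot'])
E
```

```text
t: 8.87
ee_pos: [546.5, -382.7, 264.0]
tool_rot: [0.001, 0.696, 0.718, -0.0]
wrist_force: [-0.1, -0.7, 0.6]
grip_width: 52.0
grasp_force: 0.0
[ 546.45011875 -382.70310516  263.99494232] [ 1.12834195e-03  6.95810583e-01  7.18224393e-01 -2.83523478e-04]
```

```bash
python3 -m jog '[[52,1,2.5,-18,0,0,0],[52,1,2.5,-30,0,0,0],[52,1,2.5,-36,0,0,0],[52,1,2.5,-36,0,0,0],[20,1,2.5,-36,0,0,0],[20,1,2.5,-36,0,0,0],[20,1,2.5,-36,0,0,0],[20,1,2.5,-36,0,0,0],[20,1,2.5,-36,0,0,0],[20,1,2.5,-36,0,0,0]]' 30
```

```text
t: 9.7
ee_pos: [547.6, -379.5, 227.4]
tool_rot: [0.001, 0.695, 0.719, 0.0]
wrist_force: [0.5, -0.6, 4.2]
grip_width: 29.6
grasp_force: 29.8
```

```bash
python3 -m jog '[[20,0,0,10,0,0,0],[20,0,0,25,0,0,0],[20,0,0,45,0,0,0],[20,0,0,70,0,0,0],[20,0,0,90,0,0,0],[20,0,0,90,0,0,0]]' 30;python3 -m jog '[[20,14,35,0,0,0,-6],[20,14,70,0,0,0,-12],[20,14,105,0,0,0,-18],[20,14,140,0,0,0,-24],[20,14,175,0,0,0,-30],[20,14,210,0,0,0,-36],[20,14,240,0,0,0,-42],[20,14,240,0,0,0,-48],[20,14,240,0,0,0,-48]]'; python3 -m jog '[[20,13,35,0,0,0,-6],[20,13,70,0,0,0,-12],[20,13,105,0,0,0,-18],[20,13,140,0,0,0,-24],[20,13,175,0,0,0,-30],[20,13,210,0,0,0,-36],[20,13,240,0,0,0,-42],[20,13,247,0,0,0,-45.5],[20,13,247,0,0,0,-45.5],[20,13,247,0,0,0,-45.5]]'
python3 - <<'E'
from h import *
o=get_obs();q=o['tool_rot'];print(o['ee_pos'],np.degrees(2*np.arctan2(q[2],q[1])))
for n in ['scene','wrist']:
    f=grab_frame(n); save(f,n+'3')
    import pickle; pickle.dump(f,open(n+'3.pkl','wb'))
a=cv2.imread('pics/wrist3.png');cv2.imwrite('pics/wrist3b.png',cv2.resize(a,(680,510)))
E
```

```text
t: 10.2
ee_pos: [548.8, -379.9, 321.6]
tool_rot: [0.004, 0.695, 0.719, 0.001]
wrist_force: [0.7, -1.3, -0.7]
grip_width: 29.8
grasp_force: 29.8
t: 10.95
ee_pos: [561.5, -136.2, 316.1]
tool_rot: [-0.001, 0.927, 0.375, -0.0]
wrist_force: [-0.2, -0.8, -1.1]
grip_width: 29.5
grasp_force: 29.8
t: 11.78
ee_pos: [574.5, 106.6, 316.3]
tool_rot: [0.001, 1.0, -0.013, -0.0]
wrist_force: [-0.2, -1.0, -1.2]
grip_width: 29.5
grasp_force: 29.9
[574.50708213 106.60637063 316.28442657] -1.4368063421950172
```

View pics/wrist3b.png

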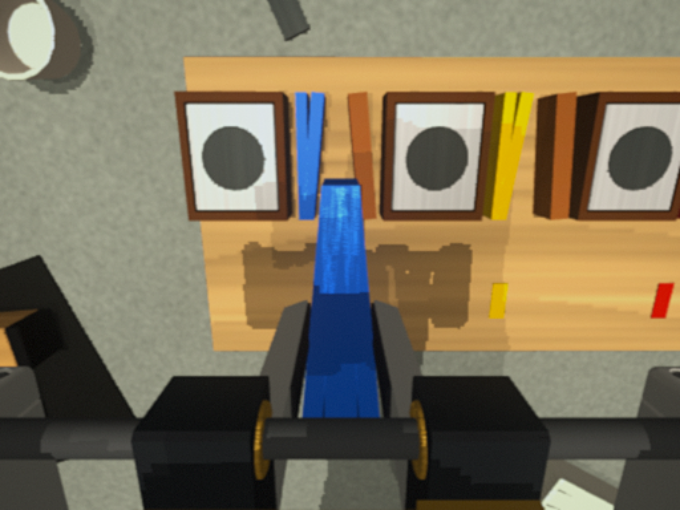

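The blue wedge hangs level and square in the grip, nose at (342,180), lined up with the blue gap. Lowering.

```bash
python3 -m jog '[[20,0,0.8,-20,0,0,0],[20,0,0.8,-40,0,0,0],[20,0,0.8,-60,0,0,0],[20,0,0.8,-75,0,0,0],[20,0,0.8,-82,0,0,0],[20,0,0.8,-85,0,0,0],[20,0,0.8,-86.5,0,0,0],[20,0,0.8,-86.5,0,0,0]]'
python3 - <<'E'
from h import *
o=get_obs();q=o['tool_rot'];print(o['ee_pos'],o['wrist_force'],np.degrees(2*np.arctan2(q[2],q[1])))
E
```

```text
t: 12.55
ee_pos: [574.8, 107.8, 230.7]
tool_rot: [0.0, 1.0, -0.014, 0.0]
wrist_force: [0.3, 0.8, -1.0]
grip_width: 29.7
grasp_force: 29.9
[574.80612831 107.83360174 230.66085028] [ 0.29324403  0.75830813 -0.95227358] -1.6460949571945056
```

Lower 1 mm more, release, lift, and go back to the rack for yellow.

```bash
python3 -m jog '[[20,0,0,-1,0,0,0],[20,0,0,-1,0,0,0],[34,0,0,-1,0,0,0],[50,0,0,-1,0,0,0],[50,0,0,-1,0,0,0],[50,0,0,10,0,0,0],[50,0,0,30,0,0,0],[50,0,0,60,0,0,0],[50,0,0,87,0,0,0],[50,0,0,87,0,0,0]]'
python3 - <<'E'
from h import *
f=grab_frame('wrist'); save(f,'w4'); import pickle; pickle.dump(f,open('w4.pkl','wb'))
c=f['color'].astype(int); 
a=cv2.imread('pics/w4.png');cv2.imwrite('pics/w4b.png',cv2.resize(a[30:330],(780,457)))
o=get_obs();print(o['ee_pos'],o['grip_width'])
E
```

```text
t: 13.38
ee_pos: [576.3, 108.4, 323.0]
tool_rot: [-0.001, 1.0, -0.014, 0.005]
wrist_force: [0.4, 0.2, 0.3]
grip_width: 50.3
grasp_force: 0.0
[575.57452545 108.58698122 320.8221611 ] 50.16536457245572
```

View pics/w4b.png

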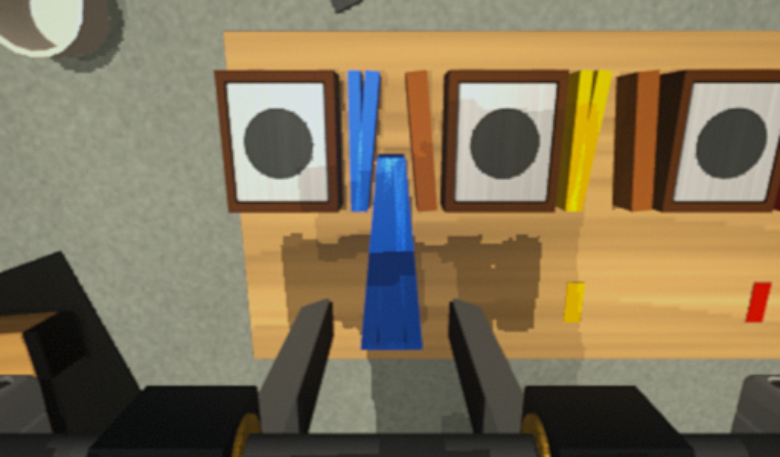

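The blue wedge stands upright with its nose (391,157) in the mouth. Fetching yellow.

```bash
python3 -m jog '[[50,-49,-35,0,0,0,6],[50,-49,-70,0,0,0,12],[50,-49,-105,0,0,0,18],[50,-49,-140,0,0,0,24],[50,-49,-175,0,0,0,30],[50,-49,-210,0,0,0,36],[50,-49,-240,0,0,0,42],[50,-49,-245,0,0,0,48],[50,-49,-245,0,0,0,48]]'; python3 -m jog '[[52,-49,-35,0,0,0,6],[52,-49,-70,0,0,0,12],[52,-49,-105,0,0,0,18],[52,-49,-140,0,0,0,24],[52,-49,-175,0,0,0,30],[52,-49,-210,0,0,0,36],[52,-49,-246,0,0,0,42],[52,-49,-246,-30,0,0,45.6],[52,-49,-246,-55,0,0,45.6],[52,-49,-246,-55,0,0,45.6]]';  python3 - <<'E'
from h import *
o=get_obs();q=o['tool_rot'];print(o['ee_pos'],np.degrees(2*np.arctan2(q[2],q[1])))
E
```

```text
t: 14.18
ee_pos: [524.5, -139.7, 316.8]
tool_rot: [0.0, 0.92, 0.392, -0.001]
wrist_force: [0.3, 0.0, -0.5]
grip_width: 50.0
grasp_force: 0.0
t: 15.02
ee_pos: [475.0, -380.4, 257.4]
tool_rot: [-0.005, 0.695, 0.719, -0.0]
wrist_force: [0.0, 0.8, 0.2]
grip_width: 52.0
grasp_force: 0.0
[ 474.9692869  -380.39470156  257.35535777] 91.87403406847346
```

```bash
python3 -m jog '[[52,1.5,-2,0,0,0,0],[52,1.5,-2,0,0,0,0],[52,1.5,-2,0,0,0,0]]' 30;python3 - <<'E'
from h import *
o=get_obs();q=o['tool_rot'];print(o['ee_pos'],np.degrees(2*np.arctan2(q[2],q[1])))
E
```

```text
t: 15.27
ee_pos: [479.2, -383.8, 263.7]
tool_rot: [0.001, 0.694, 0.72, 0.0]
wrist_force: [-0.6, -0.6, 0.2]
grip_width: 51.9
grasp_force: 0.0
[ 479.16651174 -383.81367114  263.73531785] 92.0342387228333
```

```bash
python3 -m jog '[[52,-1.5,1.5,-18,0,0,0],[52,-1.5,1.5,-30,0,0,0],[52,-1.5,1.5,-36,0,0,0],[52,-1.5,1.5,-36,0,0,0],[20,-1.5,1.5,-36,0,0,0],[20,-1.5,1.5,-36,0,0,0],[20,-1.5,1.5,-36,0,0,0],[20,-1.5,1.5,-36,0,0,0],[20,-1.5,1.5,-36,0,0,0],[20,-1.5,1.5,-36,0,0,0]]' 30;python3 - <<'E'
from h import *
o=get_obs();print(o['ee_pos'])
E
python3 -m jog '[[20,0,0,10,0,0,0],[20,0,0,25,0,0,0],[20,0,0,45,0,0,0],[20,0,0,70,0,0,0],[20,0,0,90,0,0,0],[20,0,0,90,0,0,0]]' 30
```

```text
t: 16.1
ee_pos: [476.7, -383.1, 226.8]
tool_rot: [0.001, 0.695, 0.719, 0.0]
wrist_force: [-0.7, 0.0, 3.3]
grip_width: 30.0
grasp_force: 29.8
[ 476.67930048 -383.14020074  226.75509693]
t: 16.6
ee_pos: [477.4, -383.6, 320.6]
tool_rot: [0.003, 0.695, 0.719, 0.0]
wrist_force: [0.5, -0.6, -1.0]
grip_width: 29.9
grasp_force: 29.8
```

```bash
python3 -m jog '[[20,7,28,0,0,0,-7],[20,14,54,0,0,0,-14],[20,21,81,0,0,0,-21],[20,28,108,0,0,0,-28],[20,35,135,0,0,0,-35],[20,42,162,0,0,0,-42],[20,47,180,0,0,0,-47],[20,47,180,0,0,0,-47]]'; python3 -m jog '[[20,7,28,0,0,0,-7],[20,14,54,0,0,0,-14],[20,21,81,0,0,0,-21],[20,28,108,0,0,0,-28],[20,35,135,0,0,0,-35],[20,42,162,0,0,0,-42],[20,47,181,0,0,0,-46.5],[20,47,181,0,0,0,-46.5],[20,47,181,0,0,0,-46.5],[20,47,181,0,0,0,-46.5]]'
python3 - <<'E'
from h import *
o=get_obs();q=o['tool_rot'];print(o['ee_pos'],np.degrees(2*np.arctan2(q[2],q[1])))
f=grab_frame('wrist');save(f,'w5')
c=cv2.cvtColor(f['color'],cv2.COLOR_RGB2HSV);m=cv2.inRange(c,(25,120,60),(35,255,255))
n,l,s,_=cv2.connectedComponentsWithStats(m);i=1+s[1:,4].argmax()
ys,xs=np.where(l==i);
for r in (ys.min()+5,ys.min()+50,ys.min()+100): x=xs[ys==r];print(r,x.min(),x.max())
print(s[i])
E
```

```text
t: 17.27
ee_pos: [524.5, -197.3, 315.5]
tool_rot: [-0.002, 0.923, 0.385, 0.0]
wrist_force: [0.6, 1.2, -1.7]
grip_width: 30.0
grasp_force: 29.9
t: 18.1
ee_pos: [569.9, -23.7, 315.9]
tool_rot: [0.001, 1.0, -0.013, -0.001]
wrist_force: [-0.4, 0.1, -0.6]
grip_width: 30.0
grasp_force: 29.8
[569.91253717 -23.71646512 315.87773819] -1.4874495959065066
141 242 271
186 239 274Traceback (most recent call last):
  File "<stdin>", line 7, in <module>
    return umr_minimum(a, axis, None, out, keepdims, initial, where)
ValueError: zero-size array to reduction operation minimum which has no identity
```

```bash
python3 -m jog '[[20,1,0.8,-20,0,0,0],[20,1,0.8,-40,0,0,0],[20,1,0.8,-60,0,0,0],[20,1,0.8,-75,0,0,0],[20,1,0.8,-82,0,0,0],[20,1,0.8,-85,0,0,0],[20,1,0.8,-87,0,0,0],[20,1,0.8,-87,0,0,0]]';  python3 -m jog '[[20,0,0,-0.5,0,0,0],[20,0,0,-0.5,0,0,0],[34,0,0,-0.5,0,0,0],[50,0,0,-0.5,0,0,0],[50,0,0,-0.5,0,0,0],[50,0,0,10,0,0,0],[50,0,0,30,0,0,0],[50,0,0,60,0,0,0],[50,0,0,87,0,0,0],[50,0,0,87,0,0,0]]'
python3 - <<'E'
from h import *
f=grab_frame('wrist'); save(f,'w6'); import pickle; pickle.dump(f,open('w6.pkl','wb'))
a=cv2.imread('pics/w6.png');cv2.imwrite('pics/w6b.png',cv2.resize(a[30:330],(780,457)))
for n in ['scene','side']:
    f=grab_frame(n);save(f,n+'6')
    pickle.dump(f,open(n+'6.pkl','wb'))
    print(n,[(np.round(d['extent']).tolist(),round(d['p'],2)) for d in search_frame('mallet',f)[:4]])
o=get_obs();print(o['ee_pos'],o['grip_width'])
E
```

```text
t: 18.82
ee_pos: [571.6, -21.9, 229.6]
tool_rot: [0.0, 1.0, -0.014, 0.0]
wrist_force: [0.6, -0.6, -0.6]
grip_width: 29.8
grasp_force: 29.9
t: 19.65
ee_pos: [573.2, -21.6, 321.8]
tool_rot: [0.0, 1.0, -0.013, 0.005]
wrist_force: [-0.0, -0.2, 0.9]
grip_width: 50.0
grasp_force: 0.0
scene [([269.0, 85.0, 310.0, 116.0], 0.89), ([349.0, 96.0, 381.0, 128.0], 0.79), ([253.0, 154.0, 294.0, 182.0], 0.38)]
side [([108.0, 317.0, 153.0, 380.0], 0.73), ([220.0, 306.0, 281.0, 354.0], 0.56)]
[570.90499197 -20.91595967 315.42940074] 50.0307664784316
```

View pics/w6b.png

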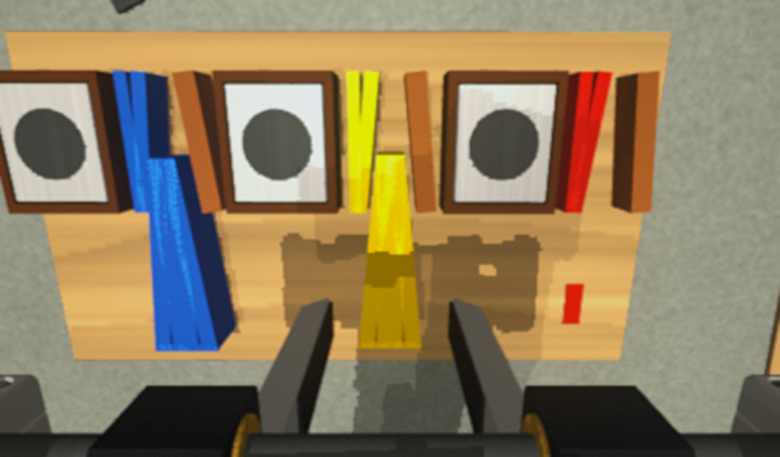

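Both wedges stand in their mouths (blue nose at (170,158), yellow nose at (390,155)). Now to the mallet for a close view.

```bash
python3 -m jog '[[60,-15,38,20,0,0,0],[60,-30,76,40,0,0,0],[60,-46,114,60,0,0,0],[60,-61,152,70,0,0,0],[60,-76,190,70,0,0,0],[60,-91,228,70,0,0,0],[60,-106,266,70,0,0,0],[60,-120,304,70,0,0,0],[60,-135,342,70,0,0,0],[60,-150,380,70,0,0,0]]'; python3 -m jog '[[60,-10,18,0,0,0,0],[60,-10,18,0,0,0,0],[60,-10,18,0,0,0,0]]'
python3 - <<'E'
from h import *
import pickle
f=grab_frame('wrist'); save(f,'w7'); pickle.dump(f,open('w7.pkl','wb'))
a=cv2.imread('pics/w7.png');cv2.imwrite('pics/w7b.png',cv2.resize(a,(768,576),interpolation=2))
o=get_obs();q=o['tool_rot'];print(o['ee_pos'],np.degrees(2*np.arctan2(q[2],q[1])))
E
```

```text
t: 20.73
ee_pos: [422.4, 354.6, 385.1]
tool_rot: [0.001, 1.0, -0.013, -0.001]
wrist_force: [1.2, 0.4, 0.5]
grip_width: 60.5
grasp_force: 0.0
t: 20.98
ee_pos: [412.7, 371.9, 384.9]
tool_rot: [0.001, 1.0, -0.012, -0.001]
wrist_force: [-0.2, -0.0, -0.2]
grip_width: 59.7
grasp_force: 0.0
[413.72644659 370.32331744 385.21116949] -1.5100304948461778
```

View pics/w7b.png

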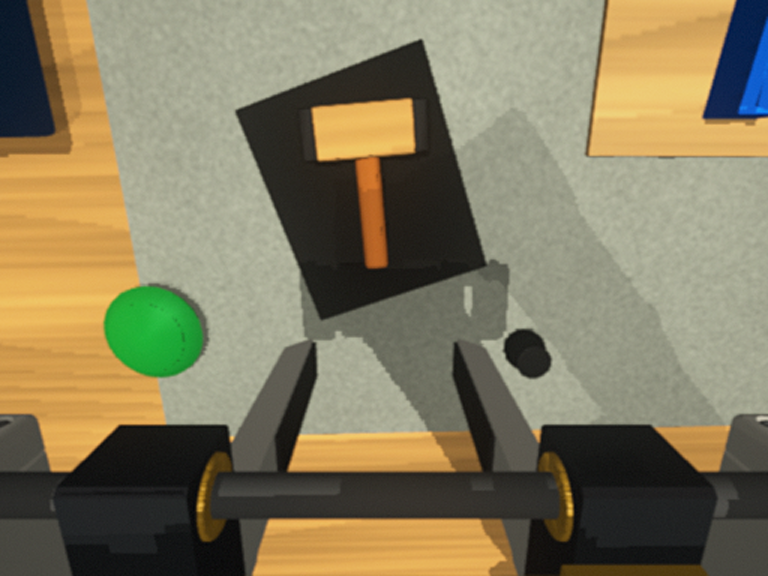

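Run:
```python
from h import *
import pickle
f=pickle.load(open('w7.pkl','rb'))
g=lambda pts,z:np.array([px2w(f,(u+.5)/1.5-.5,(v+.5)/1.5-.5,z)[:2] for u,v in pts]).round(1).tolist()
print('head',g([(301,111),(425,98),(427,152),(306,161)],39))
print('handle',g([(376,268),(368,158)],31))
print('pad',g([(422,40),(485,264),(321,319),(236,111)],3),np.mean(g([(422,40),(485,264),(321,319),(236,111)],3),0))
print('loupe top',g([(525,345)],36),'ball',g([(155,330)],30),g([(155,330)],100))
```

```text
head [[529.8, 425.2], [535.9, 340.4], [500.9, 339.0], [497.0, 424.2]]
handle [[416.5, 377.4], [498.0, 380.7]]
pad [[579.5, 339.4], [411.0, 286.8], [365.7, 427.1], [534.8, 480.6]] [472.75  383.475]
loupe top [[351.2, 259.5]] ball [[369.4, 557.5]] [[395.7, 518.3]]
```

```bash
python3 -m jog '[[60,25,5,-20,0,0,4.5],[60,50,10,-50,0,0,4.5],[60,68,10.3,-85,0,0,4.5],[60,68,10.3,-120,0,0,4.5],[60,68,10.3,-140,0,0,4.5],[60,68,10.3,-140,0,0,4.5],[60,68,10.3,-140,0,0,4.5],[60,68,10.3,-140,0,0,4.5]]' 60;  python3 - <<'E'
from h import *
o=get_obs();q=o['tool_rot'];print(o['ee_pos'],np.degrees(2*np.arctan2(q[2],q[1])))
E
```

```text
t: 21.7
ee_pos: [482.9, 380.4, 247.5]
tool_rot: [-0.0, 1.0, 0.025, 0.001]
wrist_force: [0.4, 0.1, -0.6]
grip_width: 59.8
grasp_force: 0.0
[482.92452447 380.40544518 247.48612776] 2.8874389567784955
```

```bash
python3 -m jog '[[60,-1,0,-20,0,0,0],[60,-1,0,-35,0,0,0],[60,-1,0,-41,0,0,0],[60,-1,0,-42.5,0,0,0],[60,-1,0,-42.5,0,0,0],[10,-1,0,-42.5,0,0,0],[10,-1,0,-42.5,0,0,0],[10,-1,0,-42.5,0,0,0],[10,-1,0,-42.5,0,0,0],[10,-1,0,-42.5,0,0,0]]' 60; python3 -m jog '[[10,0,0,0,0,0,0],[10,0,0,0,0,0,0],[10,0,0,0,0,0,0]]';python3 - <<'E'
from h import *
o=get_obs();q=o['tool_rot'];print(o['ee_pos'],np.degrees(2*np.arctan2(q[2],q[1])))
E
```

```text
t: 22.53
ee_pos: [480.8, 381.4, 204.0]
tool_rot: [-0.0, 1.0, 0.026, 0.0]
wrist_force: [-0.7, -0.2, 0.4]
grip_width: 29.8
grasp_force: 0.0
t: 22.78
ee_pos: [480.8, 381.3, 203.7]
tool_rot: [0.0, 1.0, 0.026, 0.0]
wrist_force: [-0.5, -0.6, 0.7]
grip_width: 17.5
grasp_force: 60.0
[480.75115439 381.29609467 203.72958432] 2.9899651105945115
```

```bash
python3 -m jog '[[10,0,0,10,0,0,0],[10,0,0,30,0,0,0],[10,0,0,60,0,0,0],[10,0,0,90,0,0,0],[10,0,0,100,0,0,0],[10,0,0,100,0,0,0]]' 60; python3 -m jog '[[10,-1,-20,0,0,0,6],[10,-2,-44,0,0,0,12],[10,-3,-66,0,0,0,18],[10,-4,-88,0,0,0,24],[10,-5,-110,0,0,0,30],[10,-6,-130,0,0,0,36],[10,-7,-150,0,0,0,42],[10,-7,-150,0,0,0,42]]'; python3 -m jog '[[10,-1,-20,0,0,0,6],[10,-2,-44,0,0,0,12],[10,-3,-66,0,0,0,18],[10,-4,-88,0,0,0,24],[10,-5,-110,0,0,0,30],[10,-6,-130,0,0,0,36],[10,-7,-156,0,0,0,43.5],[10,-7,-156,0,0,0,43.5],[10,-7,-156,0,0,0,43.5],[10,-7,-156,0,0,0,43.5]]'
python3 - <<'E'
from h import *
import pickle
o=get_obs();q=o['tool_rot'];print(o['ee_pos'],np.degrees(2*np.arctan2(q[2],q[1])),o['grip_width'])
f=grab_frame('wrist'); save(f,'w8'); pickle.dump(f,open('w8.pkl','wb'))
a=cv2.imread('pics/w8.png');cv2.imwrite('pics/w8b.png',cv2.resize(a,(640,480),interpolation=2))
E
```

```text
t: 23.28
ee_pos: [481.6, 381.8, 306.7]
tool_rot: [-0.002, 1.0, 0.026, 0.002]
wrist_force: [-0.3, 0.2, -2.0]
grip_width: 17.5
grasp_force: 60.0
t: 23.95
ee_pos: [473.0, 226.3, 302.2]
tool_rot: [0.001, 0.924, 0.382, -0.003]
wrist_force: [-0.2, -0.3, -1.5]
grip_width: 17.4
grasp_force: 60.0
t: 24.78
ee_pos: [466.7, 76.0, 303.0]
tool_rot: [-0.001, 0.717, 0.697, 0.0]
wrist_force: [-0.3, 0.4, -1.9]
grip_width: 17.4
grasp_force: 60.0
[466.73626623  75.98854154 303.03650884] 88.37972972827119 17.355517877276057
```

View pics/w8b.png

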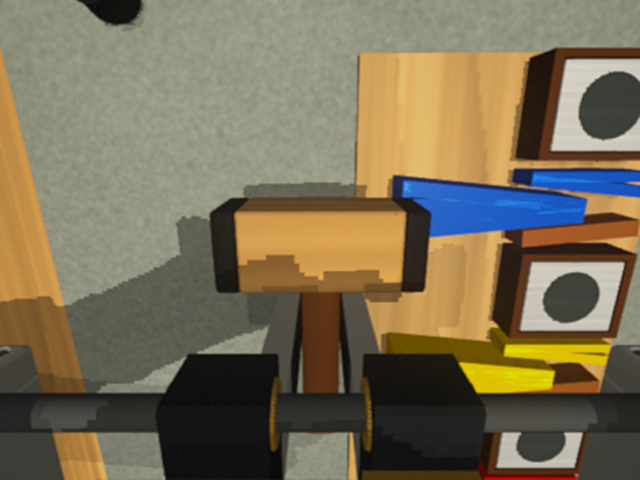

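The mallet hangs level and square, its black face left of the blue tail. Lowering behind the tail, then driving.

```bash
python3 -m jog '[[10,-6,-0.8,-25,0,0,0],[10,-6,-0.8,-50,0,0,0],[10,-6,-0.8,-75,0,0,0],[10,-6,-0.8,-86,0,0,0],[10,-6,-0.8,-90,0,0,0],[10,-6,-0.8,-90,0,0,0],[10,-6,-0.8,-90,0,0,0]]'; python3 -m jog '[[10,4,0,0,0,0,0],[10,8,0,0,0,0,0],[10,12,-0.2,0,0,0,0],[10,16,-0.3,0,0,0,0],[10,20,-0.5,0,0,0,0],[10,24,-0.6,0,0,0,0],[10,28,-0.7,0,0,0,0],[10,32,-0.8,0,0,0,0],[10,32,-0.8,0,0,0,0]]'; python3 -m jog '[[10,3,0,0,0,0,0],[10,6,0,0,0,0,0],[10,9,-0.2,0,0,0,0],[10,12,-0.3,0,0,0,0],[10,12,-0.3,0,0,0,0]]'
```

```text
t: 25.42
ee_pos: [461.0, 75.5, 213.9]
tool_rot: [0.0, 0.716, 0.698, 0.0]
wrist_force: [-0.9, -0.4, -2.3]
grip_width: 17.3
grasp_force: 60.0
t: 26.17
ee_pos: [493.9, 73.6, 213.7]
tool_rot: [0.0, 0.717, 0.698, 0.001]
wrist_force: [0.4, 0.6, -2.0]
grip_width: 17.9
grasp_force: 60.0
t: 26.58
ee_pos: [505.6, 73.4, 213.7]
tool_rot: [0.0, 0.717, 0.698, 0.001]
wrist_force: [-0.3, -0.3, -2.0]
grip_width: 17.4
grasp_force: 60.0
```

```bash
for i in 1; do python3 -m jog '[[10,3,0,0,0,0,0],[10,6,-0.2,0,0,0,0],[10,9,-0.2,0,0,0,0],[10,12,-0.3,0,0,0,0],[10,15,-0.4,0,0,0,0]]'; python3 -m jog '[[10,2,0,0,0,0,0],[10,4,-0.1,0,0,0,0],[10,6,-0.2,0,0,0,0]]'; python3 -m jog '[[10,2,0,0,0,0,0],[10,4,-0.1,0,0,0,0],[10,6,-0.2,0,0,0,0]]';done
```

```text
t: 27.0
ee_pos: [517.6, 72.7, 213.3]
tool_rot: [-0.002, 0.716, 0.698, -0.003]
wrist_force: [-9.0, -0.3, 3.3]
grip_width: 17.2
grasp_force: 60.0
t: 27.25
ee_pos: [522.8, 72.9, 213.2]
tool_rot: [-0.002, 0.716, 0.698, -0.004]
wrist_force: [-10.0, 0.3, 5.8]
grip_width: 17.0
grasp_force: 60.0
t: 27.5
ee_pos: [528.2, 73.1, 213.2]
tool_rot: [-0.003, 0.716, 0.698, -0.004]
wrist_force: [-11.2, 1.0, 6.6]
grip_width: 17.4
grasp_force: 60.0
```

```bash
python3 -m jog '[[10,2,0,0,0,0,0],[10,4,-0.1,0,0,0,0],[10,6,-0.2,0,0,0,0]]'; python3 -m jog '[[10,1,0,0,0,0,0],[10,2,0,0,0,0,0],[10,3,-0.1,0,0,0,0]]'; python3 -m jog '[[10,1,0,0,0,0,0],[10,2,0,0,0,0,0],[10,3,-0.1,0,0,0,0]]'
```

```text
t: 27.75
ee_pos: [533.8, 73.3, 213.2]
tool_rot: [-0.004, 0.715, 0.699, -0.004]
wrist_force: [-12.4, 2.3, 7.0]
grip_width: 17.8
grasp_force: 60.1
t: 28.0
ee_pos: [536.6, 73.3, 213.1]
tool_rot: [-0.004, 0.715, 0.699, -0.004]
wrist_force: [-13.5, 2.4, 7.5]
grip_width: 17.8
grasp_force: 60.1
t: 28.25
ee_pos: [539.5, 73.3, 212.8]
tool_rot: [-0.004, 0.715, 0.699, -0.005]
wrist_force: [-14.0, 2.5, 7.4]
grip_width: 17.4
grasp_force: 60.1
```

```bash
python3 -m jog '[[10,1,0,0,0,0,0],[10,2,0,0,0,0,0],[10,3,-0.1,0,0,0,0]]'
python3 - <<'E'
from h import *
import pickle
f=grab_frame('wrist'); save(f,'w9'); pickle.dump(f,open('w9.pkl','wb'))
a=cv2.imread('pics/w9.png');cv2.imwrite('pics/w9b.png',cv2.resize(a,(720,540),interpolation=2))
E
```

```text
t: 28.5
ee_pos: [540.6, 73.3, 212.7]
tool_rot: [-0.005, 0.715, 0.699, -0.007]
wrist_force: [-19.6, 2.8, 11.8]
grip_width: 17.9
grasp_force: 60.2
```

View pics/w9b.png

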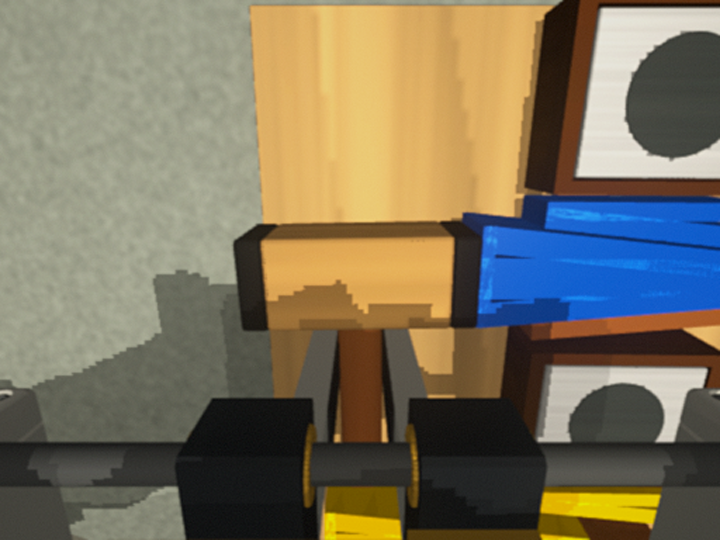

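Mallet face (478,270) sits against the blue tail, wedge snug between jaw and fence; the advance has just stalled. One confirming push, then back off.

```bash
python3 -m jog '[[10,1,0,0,0,0,0],[10,2,0,0,0,0,0],[10,2,0,0,0,0,0]]'; python3 -m jog '[[10,-5,0,0,0,0,0],[10,-12,0,0,0,0,0],[10,-20,0,0,0,0,0],[10,-45,1,0,0,0,0],[10,-80,2,0,0,0,0],[10,-90,2,0,0,0,0],[10,-90,2,0,0,0,0]]';python3 - <<'E'
from h import *
o=get_obs();q=o['tool_rot'];print(o['ee_pos'],np.degrees(2*np.arctan2(q[2],q[1])),o['grip_width'])
f=grab_frame('wrist'); save(f,'w10')
E
```

```text
t: 28.8
ee_pos: [541.3, 73.3, 212.6]
tool_rot: [-0.006, 0.715, 0.699, -0.008]
wrist_force: [-21.2, 2.4, 13.6]
grip_width: 17.5
grasp_force: 60.2
t: 29.38
ee_pos: [456.2, 74.0, 213.9]
tool_rot: [-0.001, 0.716, 0.698, -0.001]
wrist_force: [0.2, -0.3, -2.2]
grip_width: 17.4
grasp_force: 60.0
[456.20338313  73.95981625 213.85253764] 88.5512365738672 17.377329895176427
```

```bash
python3 - <<'E'
from h import *
import pickle
f=pickle.load(open('scene6.pkl','rb'))
s=lambda p:(85+p[0]/1.9032,60+p[1]/1.9048)
for n,p,z in [('w tip',(163,217),36),('w tip2',(175,235),10),('w tail',(90,255),36),('w tail b',(98,272),0),('jar',(74,300),50),('pad/handle',(354,54),30)]: print(n,px2w(f,*s(p),z).round()[:2])
E
python3 -m jog '[[10,0,0,30,0,0,0],[10,0,0,60,0,0,0],[10,0,-30,80,0,0,0],[10,0,-60,80,0,0,0],[10,0,-60,80,0,0,0],[10,0,-60,80,0,0,0]]'
python3 - <<'E'
from h import *
import pickle
f=grab_frame('wrist'); save(f,'w10'); pickle.dump(f,open('w10.pkl','wb'))
a=cv2.imread('pics/w10.png');cv2.imwrite('pics/w10b.png',cv2.resize(a,(800,600),interpolation=2))
E
```

```text
w tip [355. -60.]
w tip2 [376. -65.]
w tail [ 307. -168.]
w tail b [ 314. -171.]
jar [ 344. -241.]
pad/handle [419. 373.]
t: 29.93
ee_pos: [460.5, 11.9, 294.5]
tool_rot: [0.002, 0.718, 0.696, 0.001]
wrist_force: [-0.1, 0.1, -1.7]
grip_width: 17.5
grasp_force: 60.0
```

View pics/w10b.png

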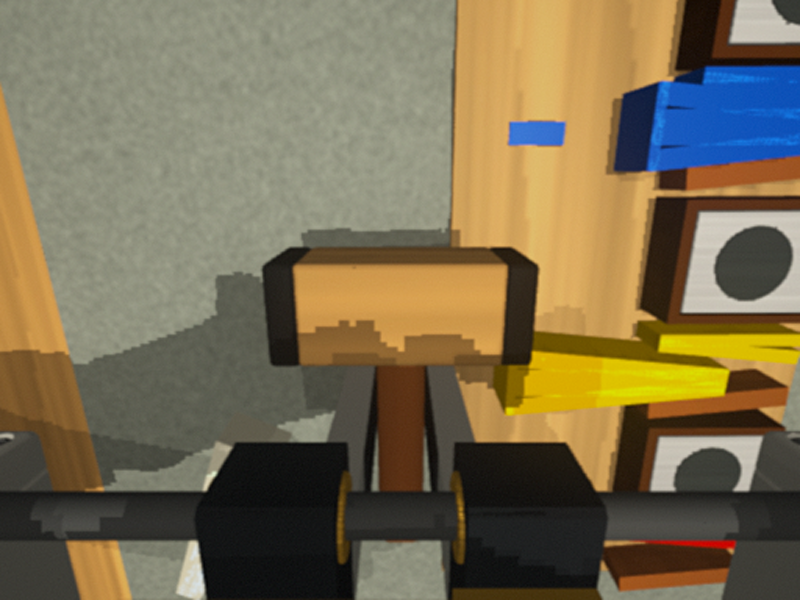

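Run:
```python
from h import *
import pickle
f=pickle.load(open('w10.pkl','rb'))
th=np.radians(-1.45);R=np.array([[np.cos(th),-np.sin(th)],[np.sin(th),np.cos(th)]]);t=np.array([635.2,7.9])
g=lambda pts,z:np.array([(np.array(px2w(f,(u+.5)/1.5625-.5,(v+.5)/1.5625-.5,z)[:2])-t)@R for u,v in pts]).round(1).tolist()
print('blue tail top',g([(664,83),(656,171)],44),'bottom',g([(623,95),(613,171)],8),'mark',g([(537,133)],8),'fence mouth',g([(662,188),(690,202)],34),g([(661,165)],34))
print('yellow tail top',g([(510,415),(506,378)],44),'nose',g([(725,367),(726,395)],44))
```

```text
blue tail top [[-52.7, 119.1], [-50.5, 80.4]] bottom [[-54.6, 119.1], [-55.1, 80.2]] mark [[-99.0, 100.4]] fence mouth [[-40.8, 72.0], [-25.4, 64.9]] [[-43.0, 83.2]]
yellow tail top [[-113.0, -50.8], [-116.5, -28.0]] nose [[2.7, -22.7], [6.5, -39.6]]
```

Blue tail measures at fixture x ≈ −54, y ≈ 99.7: home. Now yellow.

```bash
python3 -m jog '[[10,-3,-30,0,0,0,0],[10,-4,-60,0,0,0,0],[10,-4,-66.5,-20,0,0,0],[10,-4,-66.5,-50,0,0,0],[10,-4,-66.5,-75,0,0,0],[10,-4,-66.5,-80,0,0,0],[10,-4,-66.5,-81,0,0,0],[10,-4,-66.5,-81,0,0,0]]'; python3 -m jog '[[10,4,0,0,0,0,0],[10,8,0,0,0,0,0],[10,12,-0.2,0,0,0,0],[10,16,-0.3,0,0,0,0],[10,20,-0.5,0,0,0,0],[10,24,-0.6,0,0,0,0],[10,28,-0.7,0,0,0,0],[10,32,-0.8,0,0,0,0],[10,32,-0.8,0,0,0,0]]'; python3 -m jog '[[10,3,0,0,0,0,0],[10,6,0,0,0,0,0],[10,9,-0.2,0,0,0,0],[10,12,-0.3,0,0,0,0],[10,12,-0.3,0,0,0,0]]'
```

```text
t: 30.65
ee_pos: [455.4, -51.5, 212.7]
tool_rot: [-0.0, 0.716, 0.698, 0.0]
wrist_force: [-0.1, 0.8, -0.8]
grip_width: 17.4
grasp_force: 60.0
t: 31.4
ee_pos: [487.8, -53.2, 212.7]
tool_rot: [0.0, 0.716, 0.698, 0.001]
wrist_force: [0.9, -0.4, -1.8]
grip_width: 17.5
grasp_force: 60.0
t: 31.82
ee_pos: [499.7, -53.5, 212.7]
tool_rot: [0.001, 0.716, 0.698, 0.001]
wrist_force: [0.4, -0.1, -2.2]
grip_width: 17.3
grasp_force: 60.0
```

```bash
python3 -m jog '[[10,3,-0.5,0,0,0,0],[10,6,-1,0,0,0,0],[10,9,-1.2,0,0,0,0],[10,12,-1.5,0,0,0,0],[10,15,-1.5,0,0,0,0]]'; python3 -m jog '[[10,2,0,0,0,0,0],[10,4,-0.1,0,0,0,0],[10,6,-0.2,0,0,0,0],[10,8,-0.2,0,0,0,0],[10,10,-0.2,0,0,0,0]]'; python3 -m jog '[[10,2,0,0,0,0,0],[10,4,-0.1,0,0,0,0],[10,6,-0.2,0,0,0,0],[10,8,-0.2,0,0,0,0]]';python3 -m jog '[[10,1,0,0,0,0,0],[10,2,0,0,0,0,0],[10,3,-0.1,0,0,0,0]]'
```

```text
t: 32.23
ee_pos: [512.1, -55.1, 212.4]
tool_rot: [-0.002, 0.716, 0.698, -0.002]
wrist_force: [-10.3, 0.6, 3.7]
grip_width: 17.7
grasp_force: 60.0
t: 32.65
ee_pos: [520.0, -54.9, 212.0]
tool_rot: [-0.004, 0.716, 0.698, -0.004]
wrist_force: [-10.6, 0.9, 6.4]
grip_width: 17.3
grasp_force: 60.0
t: 32.98
ee_pos: [527.9, -54.6, 211.9]
tool_rot: [-0.004, 0.716, 0.698, -0.004]
wrist_force: [-8.8, 3.2, 1.1]
grip_width: 17.3
grasp_force: 60.0
t: 33.23
ee_pos: [531.4, -54.5, 211.8]
tool_rot: [-0.004, 0.716, 0.698, -0.004]
wrist_force: [-9.9, 3.7, 3.7]
grip_width: 17.8
grasp_force: 60.1
```

```bash
python3 -m jog '[[10,1,0,0,0,0,0],[10,2,0,0,0,0,0],[10,3,-0.1,0,0,0,0]]'; python3 -m jog '[[10,1,0,0,0,0,0],[10,2,0,0,0,0,0],[10,3,-0.1,0,0,0,0]]';python3 -m jog '[[10,1,0,0,0,0,0],[10,2,0,0,0,0,0],[10,3,-0.1,0,0,0,0]]'
```

```text
t: 33.48
ee_pos: [533.8, -54.5, 211.8]
tool_rot: [-0.004, 0.716, 0.699, -0.004]
wrist_force: [-10.1, 3.4, 4.1]
grip_width: 17.6
grasp_force: 60.1
t: 33.73
ee_pos: [536.2, -54.5, 211.7]
tool_rot: [-0.005, 0.715, 0.699, -0.005]
wrist_force: [-14.1, 3.3, 7.5]
grip_width: 17.5
grasp_force: 60.1
t: 33.98
ee_pos: [537.3, -54.5, 211.6]
tool_rot: [-0.007, 0.715, 0.699, -0.007]
wrist_force: [-18.2, 4.1, 11.9]
grip_width: 17.8
grasp_force: 60.2
```

```bash
python3 -m jog '[[10,1,0,0,0,0,0],[10,2,0,0,0,0,0],[10,3,0,0,0,0,0],[10,3,0,0,0,0,0]]'; python3 -m jog '[[10,-5,0,0,0,0,0],[10,-12,0,0,0,0,0],[10,-25,0,0,0,0,0],[10,-50,1,10,0,0,0],[10,-80,2,40,0,0,0],[10,-80,2,75,0,0,0],[10,-80,2,85,0,0,0],[10,-80,2,85,0,0,0],[10,-80,2,85,0,0,0]]';python3 - <<'E'
from h import *
import pickle
o=get_obs();q=o['tool_rot'];print(o['ee_pos'],np.degrees(2*np.arctan2(q[2],q[1])),o['grip_width'])
f=grab_frame('wrist'); save(f,'w11'); pickle.dump(f,open('w11.pkl','wb'))
a=cv2.imread('pics/w11.png');cv2.imwrite('pics/w11b.png',cv2.resize(a,(800,600),interpolation=2))
E
```

```text
t: 34.32
ee_pos: [538.5, -54.8, 211.2]
tool_rot: [-0.008, 0.715, 0.699, -0.009]
wrist_force: [-20.6, 3.2, 11.5]
grip_width: 17.0
grasp_force: 60.3
t: 35.07
ee_pos: [467.7, -54.0, 298.3]
tool_rot: [0.001, 0.717, 0.698, 0.001]
wrist_force: [-1.4, 0.1, -1.8]
grip_width: 17.6
grasp_force: 60.0
[467.66707433 -54.01685304 298.32863099] 88.46254503346184 17.554653718818514
```

View pics/w11b.png

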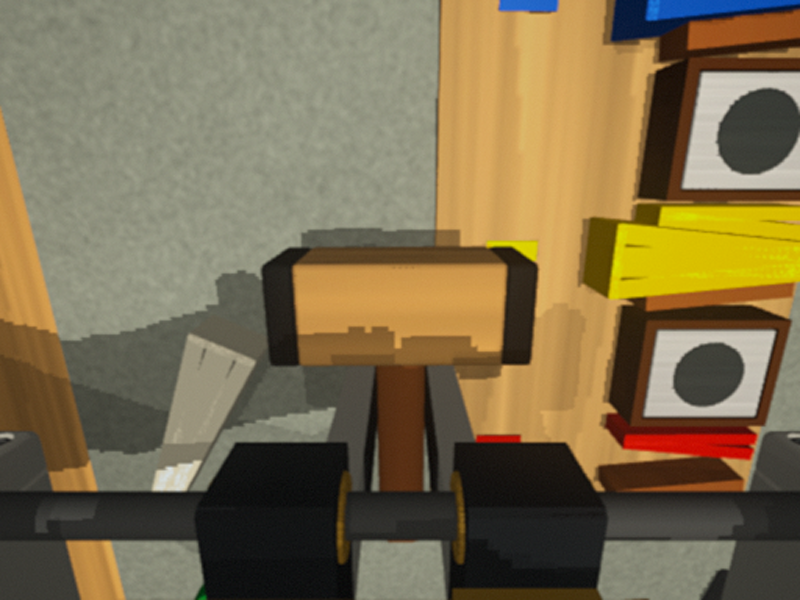

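Run:
```python
from h import *
import pickle
f=pickle.load(open('w11.pkl','rb'))
th=np.radians(-1.45);R=np.array([[np.cos(th),-np.sin(th)],[np.sin(th),np.cos(th)]]);t=np.array([635.2,7.9])
g=lambda pts,z:np.array([(np.array(px2w(f,(u+.5)/1.5625-.5,(v+.5)/1.5625-.5,z)[:2])-t)@R for u,v in pts]).round(1).tolist()
print('yellow tail top',g([(619,225),(608,298)],44),'bottom',g([(591,218),(584,290)],8),'mark x',g([(512,243)],8),'blue bottom',g([(611,40)],8),'bed edge',g([(437,150)],8))
```

```text
yellow tail top [[-54.8, -10.9], [-55.6, -49.2]] bottom [[-54.5, -11.1], [-53.8, -54.2]] mark x [[-99.5, -25.4]] blue bottom [[-54.6, 81.0]] bed edge [[-144.7, 26.6]]
```

Yellow tail at fixture x ≈ −55: home; both are tight. Returning the mallet to its pad.

```bash
python3 -m jog '[[10,0,35,5,0,0,0],[10,0,70,5,0,0,-6],[10,1,105,5,0,0,-12],[10,2,140,5,0,0,-18],[10,3,175,5,0,0,-24],[10,4,205,5,0,0,-30],[10,5,220,5,0,0,-36],[10,5,220,5,0,0,-42],[10,5,220,5,0,0,-42]]'; python3 -m jog '[[10,1,35,0,0,0,-6],[10,2,70,0,0,0,-12],[10,3,105,0,0,0,-18],[10,4,140,0,0,0,-24],[10,6,175,0,0,0,-30],[10,8,205,0,0,0,-36],[10,9,218,0,0,0,-42],[10,9,218,0,0,0,-43.5],[10,9,218,0,0,0,-43.5],[10,9,218,0,0,0,-43.5]]';python3 - <<'E'
from h import *
o=get_obs();q=o['tool_rot'];print(o['ee_pos'],np.degrees(2*np.arctan2(q[2],q[1])),o['grip_width'])
f=grab_frame('wrist'); save(f,'w12')
a=cv2.imread('pics/w12.png');cv2.imwrite('pics/w12b.png',cv2.resize(a,(640,480),interpolation=2))
E
```

```text
t: 35.87
ee_pos: [471.4, 167.9, 301.0]
tool_rot: [0.0, 0.919, 0.395, -0.001]
wrist_force: [-0.0, -1.8, -1.8]
grip_width: 17.3
grasp_force: 60.0
t: 36.7
ee_pos: [481.1, 381.9, 301.7]
tool_rot: [0.002, 1.0, 0.027, -0.001]
wrist_force: [-0.8, -0.3, -2.3]
grip_width: 17.7
grasp_force: 60.0
[481.12285701 381.87747413 301.6854826 ] 3.044294192671176 17.66483614501977
```

View pics/w12b.png

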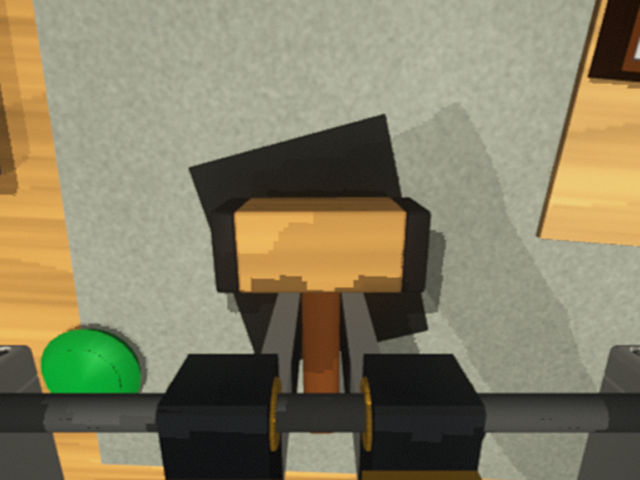

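The mallet hangs level over the pad. Lowering to contact.

```bash
python3 -m jog '[[10,0,1.5,-30,0,0,0],[10,0,1.5,-60,0,0,0],[10,0,1.5,-82,0,0,0],[10,0,1.5,-92,0,0,0],[10,0,1.5,-95,0,0,0],[10,0,1.5,-97,0,0,0],[10,0,1.5,-97,0,0,0]]';python3 -m jog '[[10,0,0,-0.5,0,0,0],[10,0,0,-1,0,0,0],[10,0,0,-1,0,0,0]]'
```

```text
t: 37.33
ee_pos: [481.5, 385.3, 206.6]
tool_rot: [-0.0, 1.0, 0.026, 0.001]
wrist_force: [-1.1, 0.4, -0.5]
grip_width: 17.4
grasp_force: 60.0
t: 37.58
ee_pos: [481.0, 386.0, 205.6]
tool_rot: [-0.001, 1.0, 0.026, 0.001]
wrist_force: [0.1, 1.2, -2.0]
grip_width: 17.8
grasp_force: 60.0
```

```bash
python3 -m jog '[[10,0,0,-0.7,0,0,0],[10,0,0,-1.4,0,0,0],[10,0,0,-1.4,0,0,0]]'; python3 -m jog '[[25,0,0,0,0,0,0],[40,0,0,0,0,0,0],[60,0,0,0,0,0,0],[60,0,0,0,0,0,0],[60,0,0,0,0,0,0],[60,0,0,0,0,0,0]]';python3 -m jog '[[60,0,0,10,0,0,0],[60,0,0,25,0,0,0],[60,0,0,50,0,0,0],[60,0,0,90,0,0,0],[60,-20,0,130,0,0,0],[60,-50,0,170,0,0,0],[60,-60,0,180,0,0,0],[60,-60,0,180,0,0,0]]'
python3 - <<'E'
from h import *
f=grab_frame('wrist'); save(f,'w13'); S=grab_frame('scene'); save(S,'s13')
a=np.vstack([cv2.resize(cv2.imread('pics/w13.png')[:250],(600,293)),cv2.resize(cv2.imread('pics/s13.png')[70:320,120:400],(600,300))[:,:]]) 
a=np.hstack([cv2.resize(cv2.imread('pics/w13.png'),(400,300)),cv2.resize(cv2.imread('pics/s13.png')[70:370,100:400],(400,400))[:300]])
cv2.imwrite('pics/f13.png',a)
E
```

```text
t: 37.83
ee_pos: [480.8, 385.9, 203.7]
tool_rot: [-0.0, 1.0, 0.026, 0.0]
wrist_force: [-0.3, -0.3, 0.9]
grip_width: 17.6
grasp_force: 60.0
t: 38.33
ee_pos: [480.7, 385.7, 203.2]
tool_rot: [0.0, 1.0, 0.026, -0.0]
wrist_force: [0.8, 0.3, 0.2]
grip_width: 54.2
grasp_force: 0.0
t: 39.0
ee_pos: [418.6, 386.9, 388.3]
tool_rot: [-0.003, 1.0, 0.028, 0.001]
wrist_force: [1.0, -0.2, 0.4]
grip_width: 59.8
grasp_force: 0.0
```

View pics/f13.png

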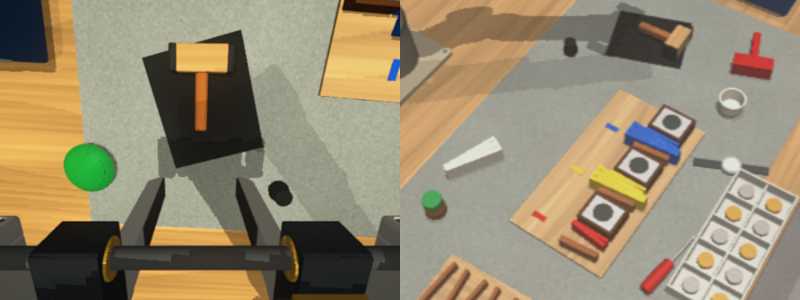

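The mallet lies flat near the middle of its pad (around (200,75) in the left half). Both wedges sit in their clamps, the red one is empty and the other things are in place.

```bash
python3 -c "
from bench import *
print(job_done())"
```

```text
the job is handed in; nothing more can be done
None
```

I handed the job in at about 39 s: all three covers are flush, the blue and yellow wedges were tapped home with the mallet, and the red clamp stays empty because its wedge was missing. The mallet is back flat near the middle of its pad; `job_done()` returned no verdict, so I can't confirm how it was judged.

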